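Snap the sweets tub's lid shut along its rim

ROBOT

A 6-joint arm with a two-finger parallel gripper is mounted at the origin on the work surface. World frame = base frame: x ahead of the robot, y to its left, z up, the work surface at z = 0. Lengths are in m, angles in rad, forces in N, time in s.
With the tool pointing down it reaches from about 0.375 to 0.975 m from the base axis. Payload 3.8 kg.
Tool frame: the origin (TCP) lies on the centre line of the jaws, within the pads' length; the fingertips stand 14 mm ahead of it and the grasp point (between the pads) lies 5 mm behind it; z points along the fingers, y is the line along which they close (so a half turn about z gives the same grasp; the last joint's range is limited). The gripper opens to 85 mm and grips with 20 to 120 N. Pads are 22 mm wide; open, the fingers measure 114 mm over their backs; the gripper's body (76 mm by 85 mm) begins 54 mm behind the grasp point. The pads swing forward as they close: fully open they stand 13 mm farther back than shut.
Start: joints at [-1.243, 0.264, 1.604, -0, 1.274, -0.037], TCP at [0.241, -0.631, 0.214] pointing down, gripper open.
Joint ranges: [-2.63, 2.63], [-0.94, 2.18], [0.31, 2.57], [-1.31, 4.45], [0, 2.66], [-2.55, 2.55]. Speed limits (rad/s): [2.57, 2.57, 3.14, 3.14, 3.14, 3.14].

INTERFACE

Orientations are given as a rotation vector (axis times angle).
In Python, from workcell import bot, eyes, spot_in gives the robot as it stands.
- The arm moves only by the tool carry_out, never from a script. Its argument "series" is text: rows parted by semicolons, each of 4 numbers parted by spaces: the shift along the world's x, y, z in m, then the turn about the world's z in degrees. In form: tx ty tz roll; .... A call has 1 to 20 rows; each row shifts and turns the commanded pose from where the row before left it; what a row does not reach is not made up. A row lasts 1/8 s, in which the tool goes at most 62.5 mm and 10.7 degrees, less where a joint would pass 70% of its speed; a pose out of reach is approached as far as the arm can. A call is refused whole if a number of a shift passes 0.0625 or a number of a turn 10.7, either way. A call with a gripper value outside its range is refused whole. "jaw" is the gripper command: -1 is shut, 1 is fully open, values between are in proportion, set as the call begins (left out, the last holds). The fingers move at their own pace and stop on an object; "grip_force" is the grip in N (left out, the last holds). Time passes only in rows, so rows that do not move let the fingers close. It gives the time, the measured TCP pose, the force, the opening and the grip force at its end, in the units of the state.
- bot.read_state(): the state, without advancing time (a new reading comes with each control period).
- eyes.read_camera(name): name is "side" or "top"; returns (picture, depth): 420x560x3 uint8, blue, green, red; 420x560 float32, m along the optical axis (not along the pixel's ray), 0 where there is no reading.
- eyes.get_calibration(name): a dict with "K" (3x3 intrinsics, pixels), "distortion" ([k1, k2, p1, p2, k3] as OpenCV has them; the pictures are not rectified), "position" and "rotation" of the camera in the world. Camera axes: x right, y down, z forward; pixel columns grow to the right and rows downward; lengths in m; the calibration is good to about 2 mm. A picture is of the moment at which its call begins. get_calibration takes no time and is no camera call.
- bot.finish_job(): hands the job in; it is judged then, once.
Trained networks look in the newest picture that a camera, given by its name, has taken for a name from the list of things; names that differ only in an ending like _2 or _b are one class to them, and where a whole thing is asked for, a point or a joint stands for the part that bears it (a point fixed in the world has none). Each returns a list of dicts, best first, with "score" (0 to 1); they miss things now and then, are a little off and sometimes report something else, mostly with a low value. They report only what shows in the picture. A call takes as long as a camera call. They do not tell look-alikes from the thing itself.
- spot_in(camera, target): "rect" ([centre column, centre row, width, height] in pixels, round what is visible of it).
The state is a dict: "time": time; "q": joint angles; "joint_vel": joint speeds; "joint_torque": joint torques, N m; "tool_pos": TCP position; "tcp_rot": TCP orientation; "wrist_force": force on the tool from outside, world axes, zero at the start; "torque": the same for the moment, N m; "width": opening from 0.0 (shut) to 1.0 (fully open); "grip_force": force on a finger pad.
Only numpy, scipy, OpenCV 4.12 (cv2) and the standard library are available. Lean on these libraries where they do the work, as an engineer would, in place of code of your own. Each camera call takes 0.05 s, during which the arm holds its last target. There are 200 camera calls.

TASK

On the shop counter, snap the lid of the sweets tub shut: with the fingertips follow the edge of the lid, starting at the tab next to the pull lip and going on to the far end of the row, and gently press each of the four raised tabs fully down, one after another in that order, with none done ahead of its turn. The tub is only to be touched: do not lift it or push it about, and leave the little tin standing on the lid and the other goods around it where they are.

Things in the scene. Friction and masses are not known exactly. Their poses are not given: they have to be found in the camera images.
- tub: round clear tub of sweets, 180 mm across, loose, 0.6 to 1 kg, with a black snap lid 202 mm across whose flat top is 112 mm above the origin (centre of the underside, z up). The lid's rim is a ring 77 to 100 mm from the axis: mostly fixed and level with the lid's top, but round the tub's own -x side it is four separate light grey press tabs, raised, 35 degrees apart, with 8 mm gaps
- lip (a point): end of the black pull lip, 30 mm wide, that sticks out to 132 mm from the tub's axis, 14 mm below the lid's top, next to the first tab. Seen from above, tabs 1, 2, 3, 4 follow counter-clockwise from it
- tab1_top (a point): middle of the upper face of the first press tab counted from the pull lip (88.5 mm from the tub's axis); the point moves with the tab. The face is about 47 mm long round the rim and 23 mm wide; at joint value 0 it is 120 mm above the counter, pressed home 112 mm, flush with the lid
- tab1 (a joint): how far this tab is pressed down, in m: 0 fully up, 0.008 fully down at a hard stop; starts between 0 and 0.002. It slides straight down against about 4 N of friction and stays where it is left
- tab2_top (a point): middle of the upper face of the second press tab counted from the pull lip (88.5 mm from the tub's axis); the point moves with the tab. The face is about 47 mm long round the rim and 23 mm wide; at joint value 0 it is 120 mm above the counter, pressed home 112 mm, flush with the lid
- tab2 (a joint): how far this tab is pressed down, in m: 0 fully up, 0.008 fully down at a hard stop; starts between 0 and 0.002. It slides straight down against about 4 N of friction and stays where it is left
- tab3_top (a point): middle of the upper face of the third press tab counted from the pull lip (88.5 mm from the tub's axis); the point moves with the tab. The face is about 47 mm long round the rim and 23 mm wide; at joint value 0 it is 120 mm above the counter, pressed home 112 mm, flush with the lid
- tab3 (a joint): how far this tab is pressed down, in m: 0 fully up, 0.008 fully down at a hard stop; starts between 0 and 0.002. It slides straight down against about 4 N of friction and stays where it is left
- tab4_top (a point): middle of the upper face of the fourth press tab counted from the pull lip (88.5 mm from the tub's axis); the point moves with the tab. The face is about 47 mm long round the rim and 23 mm wide; at joint value 0 it is 120 mm above the counter, pressed home 112 mm, flush with the lid
- tab4 (a joint): how far this tab is pressed down, in m: 0 fully up, 0.008 fully down at a hard stop; starts between 0 and 0.002. It slides straight down against about 4 N of friction and stays where it is left
- tin: small tin, 48 mm across, 45 mm tall, standing loose near the middle of the lid. Bystander. Origin: centre of its underside
- jar: jar, 64 mm across, 105 mm tall, loose, beside the tub on the side away from the tabs. Bystander. Origin: centre of its underside
- can: can, 66 mm across, 115 mm tall, loose, beside the tub on the side away from the tabs. Bystander. Origin: centre of its underside
- bottle: bottle, 60 mm across, 210 mm tall, loose, to the robot's right. Bystander. Origin: centre of its underside
- carton: upright carton 60 x 90 x 130 mm, loose, at the far left. Bystander. Origin: centre of its underside
- mug: mug, 80 mm across, 85 mm tall, loose, at the near right. Bystander. Origin: centre of its underside
- packet: flat packet 100 x 60 x 25 mm, loose, at the near left. Bystander. Origin: centre of its underside
Things that resemble listed ones, but are neither listed nor needed, are in the scene too. Leave any turquoise look-alike of the tub alone.

How it is judged:
On the way, in this order (a step that is already met when the one before it is completed fails the run):
1. the first tab from the lip is pressed down at least 6 of its 8 mm, with a finger on it, while the tabs after it are still up (value of joint tab1 above 0.006 m and contact force between the fingers and tub above 0.3 N and value of joint each of tab2, tab3, tab4 below 0.006 m).
2. the second tab from the lip is pressed down at least 6 of its 8 mm, with a finger on it, while the tabs after it are still up (value of joint tab2 above 0.006 m and contact force between the fingers and tub above 0.3 N and value of joint each of tab3, tab4 below 0.006 m).
3. the third tab from the lip is pressed down at least 6 of its 8 mm, with a finger on it, while the tabs after it are still up (value of joint tab3 above 0.006 m and contact force between the fingers and tub above 0.3 N and value of joint tab4 below 0.006 m).
4. the fourth tab from the lip is pressed down at least 6 of its 8 mm, with a finger on it, while the tabs after it are still up (value of joint tab4 above 0.006 m and contact force between the fingers and tub above 0.3 N).
At the end, for the whole second after the job is handed in: all four tabs are down by at least 6 of 8 mm; the tub stands upright, at rest and within 30 mm of where it was; the tin stands upright on the lid (value of joint each of tab1, tab2, tab3, tab4 above 0.006 m and linear speed of tub below 0.02 m/s and distance of tub from where it was at the start of the episode below 0.03 m and angle between tub's own z axis and vertical below 0.05 rad and angle between tin's own z axis and vertical below 0.1 rad and z of tin in the frame of tub above 0.105 m); the robot touches nothing.
It fails at once if the tub is lifted more than 10 mm or tipped (height (world z) of tub above 0.01 m or angle between tub's own z axis and vertical above 0.12 rad).
It fails at once if the tub is pushed more than 30 mm (distance of tub from where it was at the start of the episode above 0.03 m).
It fails at once if the fingers press on the tub with more than 40 N (contact force between the fingers and tub above 40 N).
It fails at once if the tin is moved more than 30 mm or tipped (distance of tin from where it was at the start of the episode above 0.03 m or angle between tin's own z axis and vertical above 0.3 rad).
It fails at once if another thing on the counter is moved more than 30 mm or tipped (distance of any of jar, can, bottle, carton, mug, packet from where it was at the start of the episode above 0.03 m or angle between any of jar, can, bottle, carton, mug, packet's own z axis and vertical above 0.3 rad).
It also fails if it takes over 48 s, if anything falls off the work surface, if the arm or the gripper's body presses on something with over 40 N, if the wrist force passes 120 N, or if a joint passes its speed limit or range.

## Working session

There is one attempt and no reset: what is moved stays moved. The work goes in short steps, Python scripts to look and compute and a tool call to move; the robot and the scene stay as the last step left them, time stands still between calls to the robot, and variables do not carry over. Pictures are saved under pics/ and viewed, at most 10 in all, crops included, and the job is handed in when it is done.

Besides the shell and the picture viewer there is one more tool, called after "Emit:" as name(argument=value, ...), one argument or row to a line, values as JSON. carry_out: Moves the arm, as the interface text tells. Its arguments: {"type":"object","properties":{"series":{"type":"string"},"jaw":{"type":"number"},"grip_force":{"type":"number"}},"required":["series"]}

```bash
mkdir -p pics
cat > h.py <<'E'
import numpy as np, cv2
from workcell import bot, eyes, spot_in
def unproj(cam, uv, d):
    c=eyes.get_calibration(cam)
    p=cv2.undistortPoints(np.array(uv,float).reshape(-1,1,2),np.array(c["K"]),np.array(c["distortion"]))[:,0]
    P=np.c_[p,np.ones(len(p))]*np.array(d,float).reshape(-1,1)
    R=np.array(c["rotation"])
    if R.shape!=(3,3): R=cv2.Rodrigues(R)[0]
    return P@R.T+np.array(c["position"])
def cloud(cam,dep):
    v,u=np.nonzero(dep>0)
    W=np.full(dep.shape+(3,),np.nan); W[v,u]=unproj(cam,np.c_[u,v],dep[v,u]); return W
E
python3 - <<'E'
from h import *
ims=[]
for c in("top","side"):
    im,d=eyes.read_camera(c); ims.append(im); cv2.imwrite(f"pics/{c}1.png",im); np.save(f"{c}.npy",d)
    print(c,eyes.get_calibration(c)["position"])
    W=cloud(c,d)
    for t in ("tub","lip","tab1_top","tin"):
        for r in spot_in(c,t)[:4]:
            u,v=map(int,r["rect"][:2]); print(t,np.round(r["rect"]),round(r["score"],2),np.round(W[min(v,419),min(u,559)],3))
E
```

```text
top [ 0.27957461 -0.00766635  1.33857393]
tub [159. 312.  73.  75.] 0.83 [0.178 0.329 0.113]
tub [336. 266.  67.  80.] 0.82 [ 0.317 -0.171  0.114]
tub [271. 174.  69.  74.] 0.69 [0.582 0.014 0.109]
lip [336. 265.  77.  79.] 0.97 [ 0.32  -0.171  0.114]
lip [160. 315.  74.  81.] 0.96 [0.17  0.329 0.112]
lip [270. 175.  71.  72.] 0.61 [0.582 0.02  0.108]
tab1_top [268. 197.  19.  10.] 0.6 [0.511 0.025 0.117]
tab1_top [351. 286.  16.  18.] 0.52 [ 0.257 -0.215  0.122]
tin [269. 163.  14.  17.] 0.71 [0.605 0.019 0.158]
side [ 0.4992677  -0.70656089  0.84385446]
tub [343. 210.  84.  77.] 0.93 [ 0.586 -0.035  0.111]
tub [210. 133.  57.  63.] 0.88 [0.18  0.265 0.11 ]
tub [230. 260.  97.  90.] 0.63 [ 0.323 -0.204  0.111]
lip [214. 132.  60.  62.] 0.91 [0.187 0.276 0.109]
lip [229. 259.  97.  90.] 0.7 [ 0.32  -0.203  0.109]
lip [342. 208.  86.  81.] 0.65 [ 0.583 -0.03   0.113]
lip [336. 216.  17.  16.] 0.58 [ 0.567 -0.062  0.117]
tab1_top [234. 124.  13.  11.] 0.63 [0.25  0.305 0.118]
tab1_top [201. 265.  14.  24.] 0.53 [ 0.261 -0.227  0.116]
tab1_top [315. 192.  12.  14.] 0.46 [0.513 0.017 0.119]
tin [353. 186.  18.  25.] 0.6 [0.605 0.006 0.157]
```

View pics/top1.png

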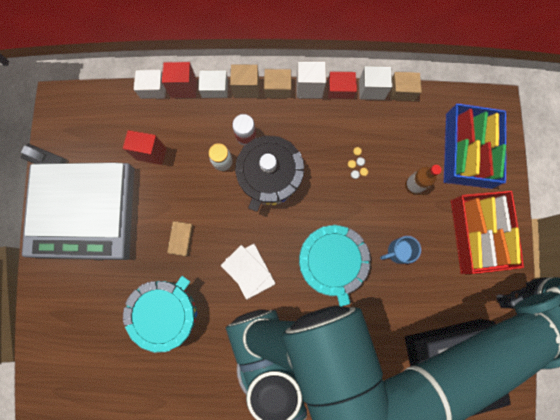

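View pics/side1.png

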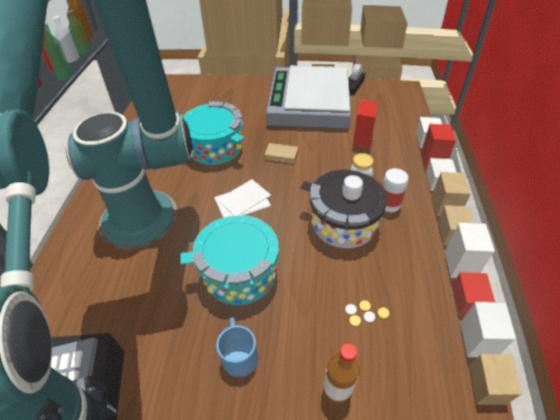

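The top view shows three tub-like things: the turquoise look-alikes at (159,315) and (335,262), and the black-lidded tub with the tin at (270,172). By its description the black one is the target. Its lip is near (258,208), and its tabs run counter-clockwise from about (275,200) to (297,160).

```bash
cat > fit.py <<'E'
from h import *
from scipy.optimize import least_squares
im=cv2.imread("pics/top1.png")
cv2.imwrite("pics/crop1.png",cv2.resize(im[120:225,215:355],None,fx=5.5,fy=5.5,interpolation=cv2.INTER_CUBIC))
for c in("top","side"):
    im=cv2.imread(f"pics/{c}1.png"); W=cloud(c,np.load(f"{c}.npy")); x,y,z=np.moveaxis(W,-1,0)
    m=(np.hypot(x-.58,y-.014)<.118)&(z>.103)&(z<.13)
    P=W[m]; col=im[m]; g=col.mean(1)
    # circle fit on the outer edge, per angle, without lip
    cx=np.array([.58,.014])
    for k in range(5):
        a=np.arctan2(P[:,1]-cx[1],P[:,0]-cx[0]); r=np.hypot(*(P[:,:2]-cx).T)
        E=[]
        for b in np.linspace(-np.pi,np.pi,73)[:-1]:
            s=(a>=b)&(a<b+np.pi/36)&(r<.108)
            if s.sum()>3:
                i=np.where(s)[0]; E.append(P[i[np.argmax(r[i])],:2])
        E=np.array(E)
        f=least_squares(lambda p:np.hypot(*(E-p[:2]).T)-p[2],[*cx,.1],loss="soft_l1",f_scale=.002); cx=f.x[:2]
    print(c,np.round(f.x,4),len(E))
    a=np.degrees(np.arctan2(P[:,1]-cx[1],P[:,0]-cx[0]))%360; r=np.hypot(*(P[:,:2]-cx).T)
    for b in range(0,360,5):
        s=(a>=b)&(a<b+5)&(r>.08)&(r<.098)
        if s.sum(): print(b,s.sum(),int(g[s].mean()),round(np.median(P[s,2])*1000,1),end=" | ")
    print()
    m=(np.hypot(x-cx[0],y-cx[1])>.108)&(np.hypot(x-cx[0],y-cx[1])<.133)&(z>.085)&(z<.11)
    L=W[m]; print("lip",len(L),np.round(np.median(L,0),3),np.degrees(np.arctan2(np.median(L[:,1])-cx[1],np.median(L[:,0])-cx[0]))%360)
    m=(np.hypot(x-cx[0],y-cx[1])<.07)&(z>.135)&(z<.2); print("tin",np.round(W[m].mean(0),3))
E
python3 fit.py
```

```text
top [0.5988 0.0198 0.0998] 72
0 16 64 111.1 | 5 16 65 112.6 | 10 16 65 112.7 | 15 16 66 112.3 | 20 16 67 112.2 | 25 15 67 111.1 | 30 16 67 112.3 | 35 16 68 111.3 | 40 16 68 112.2 | 45 15 67 110.5 | 50 16 68 112.8 | 55 14 68 111.9 | 60 16 70 112.0 | 65 16 71 112.3 | 70 15 70 112.1 | 75 14 68 111.7 | 80 17 71 112.5 | 85 17 72 111.0 | 90 15 79 111.4 | 95 16 72 111.4 | 100 16 71 111.2 | 105 15 72 112.8 | 110 17 72 112.3 | 115 16 72 111.2 | 120 16 72 110.9 | 125 16 73 111.5 | 130 15 73 112.4 | 135 15 74 111.6 | 140 16 72 111.5 | 145 16 73 111.6 | 150 16 73 111.6 | 155 16 72 112.0 | 160 15 108 113.9 | 165 15 156 120.6 | 170 18 149 119.0 | 175 15 152 120.1 | 180 18 149 119.2 | 185 17 153 120.3 | 190 14 144 120.2 | 195 5 133 119.1 | 200 15 154 119.7 | 205 19 154 119.7 | 210 15 153 119.2 | 215 18 149 117.9 | 220 13 150 118.4 | 225 18 141 118.1 | 230 9 104 118.4 | 235 16 151 120.0 | 240 17 147 117.7 | 245 17 151 119.0 | 250 14 148 120.7 | 255 17 151 121.3 | 260 16 139 120.7 | 265 9 98 113.9 | 270 16 148 118.4 | 275 17 147 119.3 | 280 17 147 119.6 | 285 14 145 119.1 | 290 15 146 116.9 | 295 16 
[... 1000 characters left out ...]
26 143 117.2 | 195 7 152 118.9 | 200 17 162 119.2 | 205 19 171 118.5 | 210 18 159 118.5 | 215 18 165 118.4 | 220 25 153 118.1 | 225 28 135 116.2 | 230 8 132 118.1 | 235 22 160 119.1 | 240 22 158 118.8 | 245 25 153 118.8 | 250 21 157 118.2 | 255 21 164 119.3 | 260 22 152 118.7 | 265 12 132 115.2 | 270 21 154 118.3 | 275 22 156 118.8 | 280 18 169 118.5 | 285 25 162 118.3 | 290 15 171 118.5 | 295 18 162 118.5 | 300 12 100 111.5 | 305 17 76 111.3 | 310 16 75 112.0 | 315 16 74 111.9 | 320 18 74 112.6 | 325 13 74 113.1 | 330 16 74 112.6 | 335 16 74 112.8 | 340 14 76 112.1 | 345 14 76 111.8 | 350 15 74 111.5 | 355 15 72 112.3 | 
lip 139 [0.499 0.073 0.098] 151.71517610429746
tin [0.608 0.017 0.152]
```

View pics/crop1.png

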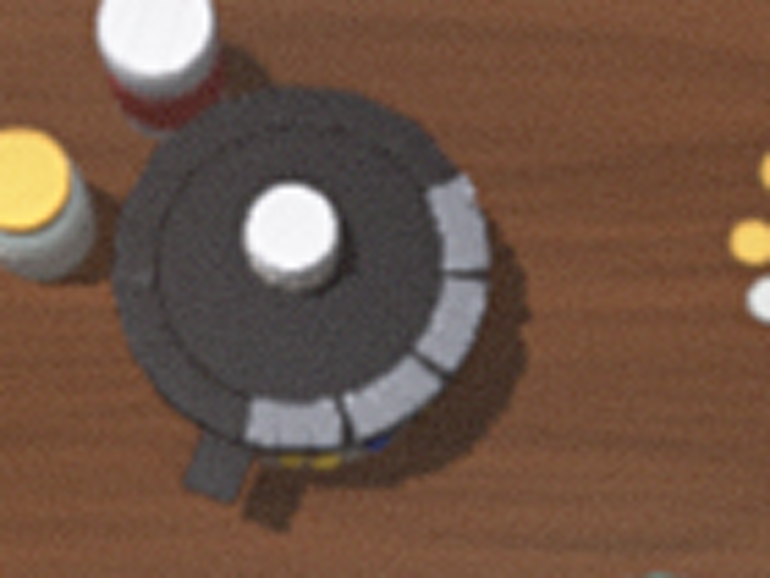

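The crop shows the black tub with the lip at about (218,470) and the four grey tabs from (295,422) round to (462,220). Tab 1 is the one beside the lip. Both cameras put the axis at (0.599, 0.0195) with radius 0.100, and the tab centres at about 179°, 214°, 249° and 284°.

Run:
```python
from h import *
s=bot.read_state(); print(s["time"],np.round(s["tool_pos"],4),np.round(cv2.Rodrigues(np.array(s["tcp_rot"]))[0],2).tolist(),np.round(s["wrist_force"],1))
for a in(179,214,249,284):
    a=np.radians(a); print(np.round([.599+.087*np.cos(a),.0195+.087*np.sin(a)],4))
```

```text
0.5 [ 0.2408 -0.6306  0.2139] [[0.93, 0.36, -0.0], [0.36, -0.93, 0.0], [0.0, -0.0, -1.0]] [-0.9 -0.9  0.1]
[0.512 0.021]
[ 0.5269 -0.0291]
[ 0.5678 -0.0617]
[ 0.62   -0.0649]
```

Emit:
carry_out(
  series="0 0 0 0; 0 0 0 0; 0 0 0 0; 0 0 0 0",
  jaw=-1,
)

```text
time: 1.0
tool_pos: [0.2408, -0.6306, 0.214]
tcp_rot: [3.089, 0.57, 0.0]
wrist_force: [-0.1, 0.1, -0.2]
width: 0.143
grip_force: 0.0
```

Emit:
carry_out(
  series="0.0226 0.0543 0 -1.75; 0.0226 0.0543 0 -1.75; 0.0226 0.0543 0 -1.75; 0.0226 0.0543 0 -1.75; 0.0226 0.0543 0 -1.75; 0.0226 0.0543 0 -1.75; 0.0226 0.0543 0 -1.75; 0.0226 0.0543 0 -1.75; 0.0226 0.0543 0 -1.75; 0.0226 0.0543 0 -1.75; 0.0226 0.0543 0 -1.75; 0.0226 0.0543 0 -1.75; 0 0 0 0; 0 0 0 0",
)

```text
time: 2.75
tool_pos: [0.5117, 0.021, 0.2139]
tcp_rot: [3.141, -0.001, -0.001]
wrist_force: [0.3, -1.1, -0.9]
width: -0.002
grip_force: 0.0
```

Emit:
carry_out(
  series="0 0 -0.02 0; 0 0 -0.02 0; 0 0 -0.014 0; 0 0 -0.006 0; 0 0 -0.004 0; 0 0 0 0; 0 0 0 0",
)

```text
time: 3.62
tool_pos: [0.5125, 0.021, 0.1506]
tcp_rot: [3.142, -0.003, 0.002]
wrist_force: [-0.3, 0.2, 0.4]
width: 0.001
grip_force: 0.0
```

Run:
```python
from h import *
im,d=eyes.read_camera("side"); cv2.imwrite("pics/side2.png",cv2.resize(im[110:260,250:450],None,fx=4,fy=4,interpolation=cv2.INTER_CUBIC))
```

```text
(no output)
```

View pics/side2.png

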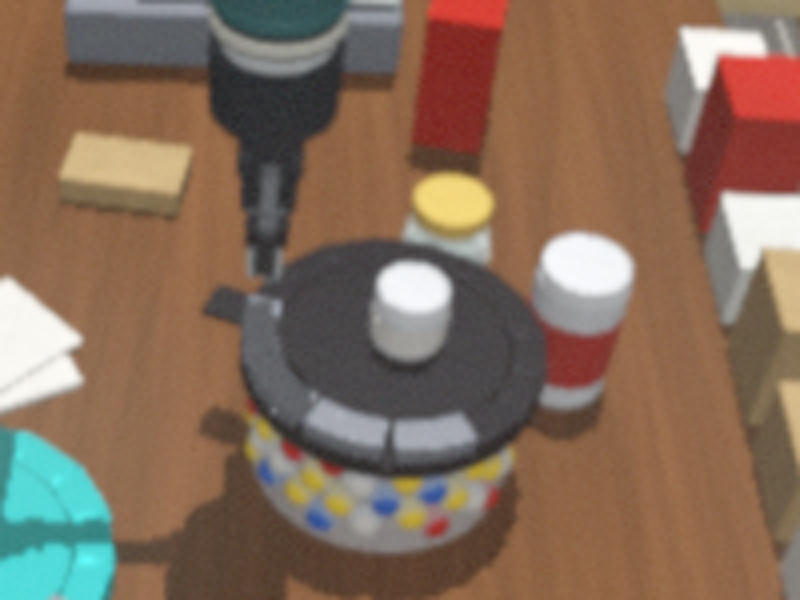

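The closed fingertips, at (265,275), hover just above tab 1, at (262,305). I'll lower them and feel for contact.

Emit:
carry_out(
  series="0 0 -0.006 0; 0 0 -0.006 0; 0 0 -0.002 0; 0 0 -0.002 0; 0 0 -0.002 0; 0 0 0 0; 0 0 0 0",
)

```text
time: 4.55
tool_pos: [0.5121, 0.021, 0.1321]
tcp_rot: [-3.142, 0.003, -0.0]
wrist_force: [-0.1, 0.7, 0.3]
width: -0.001
grip_force: 0.0
```

Emit:
carry_out(
  series="0 0 -0.001 0; 0 0 -0.001 0; 0 0 -0.001 0; 0 0 0 0",
)

```text
time: 5.05
tool_pos: [0.5119, 0.021, 0.1289]
tcp_rot: [-3.142, 0.003, 0.0]
wrist_force: [0.2, 0.8, 0.1]
width: -0.004
grip_force: 0.0
```

Emit:
carry_out(
  series="0 0 -0.001 0; 0 0 -0.001 0; 0 0 -0.001 0",
)

```text
time: 5.42
tool_pos: [0.512, 0.021, 0.1259]
tcp_rot: [-3.142, 0.003, 0.0]
wrist_force: [-0.4, -0.3, -0.1]
width: -0.002
grip_force: 0.0
```

Emit:
carry_out(
  series="0 0 -0.001 0",
)

```text
time: 5.55
tool_pos: [0.512, 0.021, 0.1249]
tcp_rot: [-3.142, 0.003, 0.0]
wrist_force: [-0.4, -0.2, -0.4]
width: 0.001
grip_force: 0.0
```

```bash
cat > look.py <<'E'
from h import *
import sys
im,d=eyes.read_camera("side"); cv2.imwrite(f"pics/{sys.argv[1]}.png",cv2.resize(im[150:250,290:400],None,fx=6,fy=6,interpolation=cv2.INTER_CUBIC))
s=bot.read_state(); print(s["time"],np.round(s["tool_pos"],4),np.round(s["wrist_force"],1))
E
python3 look.py side3
```

```text
5.6 [0.5119 0.021  0.1247] [-0.4 -0.  -0.6]
```

View pics/side3.png

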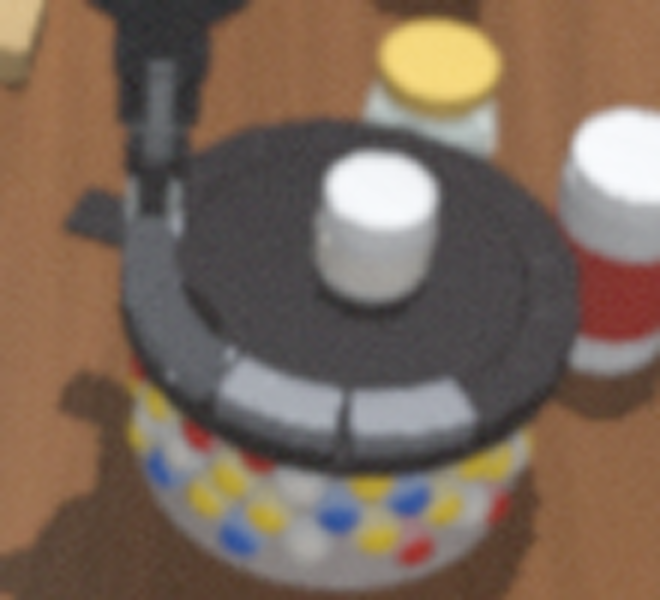

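The fingertips, at (150,220), are just at tab 1, and the wrist force is still about zero. I'll go on down in 1 mm steps.

Emit:
carry_out(
  series="0 0 -0.001 0; 0 0 -0.001 0",
)

```text
time: 5.85
tool_pos: [0.512, 0.021, 0.1229]
tcp_rot: [-3.142, 0.003, 0.0]
wrist_force: [0.5, 0.3, 0.2]
width: -0.002
grip_force: 0.0
```

Emit:
carry_out(
  series="0 0 -0.001 0; 0 0 -0.001 0",
)

```text
time: 6.1
tool_pos: [0.512, 0.021, 0.1209]
tcp_rot: [-3.142, 0.003, 0.0]
wrist_force: [0.2, -0.0, -0.3]
width: 0.001
grip_force: 0.0
```

Emit:
carry_out(
  series="0 0 -0.001 0; 0 0 -0.001 0",
)

```text
time: 6.35
tool_pos: [0.512, 0.021, 0.1189]
tcp_rot: [-3.142, 0.003, 0.0]
wrist_force: [-0.0, -0.1, -0.0]
width: 0.002
grip_force: 0.0
```

```bash
python3 look.py side4
python3 - <<'E'
from h import *
im,d=eyes.read_camera("side"); W=cloud("side",d); x,y,z=np.moveaxis(W,-1,0)
m=(abs(x-.512)<.03)&(abs(y-.021)<.03)&(z>.09)&(z<.2)
v,u=np.nonzero(m)
for r in range(v.min(),v.max()+1):
    k=(v==r); print(r,[(int(a),*(np.round(W[r,a]*1000).astype(int).tolist()),int(im[r,a].mean())) for a in u[k][::3]])
E
```

```text
6.4 [0.5119 0.021  0.1188] [-0.2 -1.   0.1]
172 [(310, 498, 5, 198, 77)]
173 []
174 []
175 []
176 []
177 []
178 [(310, 498, -3, 187, 85)]
179 [(310, 499, -8, 187, 78)]
180 []
181 [(311, 501, 13, 161, 87), (314, 509, 8, 166, 55), (317, 516, 6, 169, 55)]
182 [(311, 501, 15, 156, 110), (314, 509, 8, 163, 57), (317, 516, 8, 163, 69)]
183 [(311, 502, 14, 153, 120), (314, 509, 5, 162, 61), (317, 517, 6, 162, 78)]
184 [(311, 502, 15, 149, 124), (314, 509, 8, 155, 59), (317, 517, 9, 155, 83)]
185 [(311, 502, 13, 147, 120), (314, 509, 7, 153, 59), (317, 517, 7, 154, 85), (320, 526, 44, 118, 103)]
186 [(311, 502, 15, 141, 116), (314, 510, 8, 149, 55), (317, 517, 7, 151, 85), (320, 526, 44, 115, 107), (323, 534, 48, 112, 66)]
187 [(311, 502, 15, 138, 112), (314, 510, 11, 142, 70), (317, 517, 9, 145, 93), (320, 526, 48, 107, 105), (323, 534, 46, 110, 73)]
188 [(306, 489, 49, 100, 72), (310, 500, 50, 100, 88), (313, 508, 30, 120, 95), (316, 516, 33, 117, 97), (319, 523, 33, 118, 134), (322, 532, 39, 112, 68), (325, 540, 40, 112, 72)]
189 [(305, 486, 50, 95, 69), (308, 494, 47, 99, 68), (311, 502,
[... 1179 characters left out ...]
22, 532, 10, 112, 73), (325, 540, 10, 113, 72)]
197 [(310, 501, 9, 108, 92), (313, 509, 0, 117, 105), (316, 516, 2, 115, 95), (319, 524, -1, 119, 96), (322, 532, 6, 112, 66), (325, 540, 5, 114, 71)]
198 [(310, 501, 10, 102, 88), (313, 509, -2, 115, 103), (316, 516, -1, 115, 96), (319, 524, -6, 120, 96), (322, 532, 0, 114, 58), (325, 540, 3, 113, 70)]
199 [(310, 501, 9, 99, 84), (313, 509, -1, 110, 97), (317, 519, -5, 116, 97), (321, 530, -1, 112, 65), (324, 537, -2, 114, 62)]
200 [(310, 501, 8, 97, 82), (323, 535, -4, 112, 47)]
201 [(310, 501, 3, 98, 69), (324, 537, -8, 112, 50)]
202 [(310, 501, 0, 98, 67)]
203 [(310, 502, 2, 92, 75)]
204 [(310, 502, -2, 92, 79)]
205 [(312, 507, -9, 96, 65)]
```

View pics/side4.png

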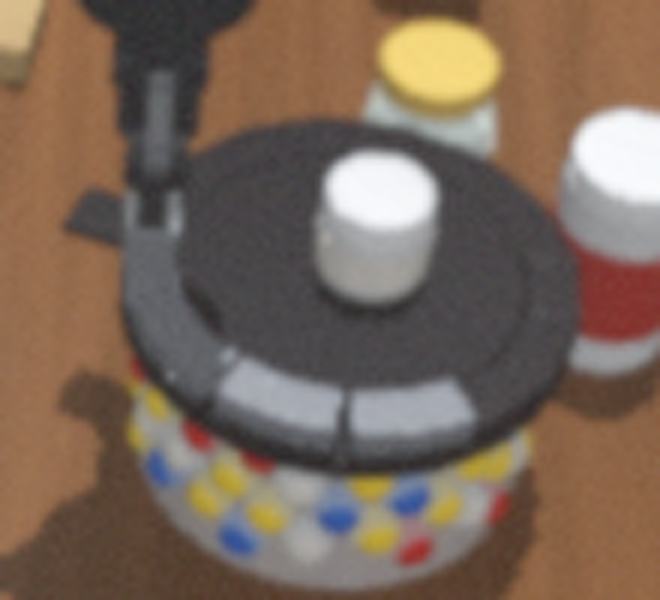

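The side view, checked against depth, shows the closed fingertips ending at about z 0.137. They stand higher than the nominal offset suggests, and the tab is still clear at z 0.120. I'll keep feeling downward.

Emit:
carry_out(
  series="0 0 -0.001 0; 0 0 -0.001 0; 0 0 -0.001 0; 0 0 -0.001 0",
)

```text
time: 6.95
tool_pos: [0.512, 0.021, 0.1149]
tcp_rot: [-3.142, 0.003, -0.0]
wrist_force: [0.1, 0.4, -0.5]
width: 0.0
grip_force: 0.0
```

Emit:
carry_out(
  series="0 0 -0.001 0; 0 0 -0.001 0; 0 0 -0.001 0; 0 0 -0.001 0",
)

```text
time: 7.45
tool_pos: [0.512, 0.021, 0.1109]
tcp_rot: [-3.142, 0.003, -0.0]
wrist_force: [-0.2, -0.3, -0.1]
width: -0.001
grip_force: 0.0
```

Emit:
carry_out(
  series="0 0 -0.001 0; 0 0 -0.001 0; 0 0 -0.001 0",
)

```text
time: 7.82
tool_pos: [0.512, 0.021, 0.1079]
tcp_rot: [-3.142, 0.003, -0.0]
wrist_force: [-0.0, 0.3, 0.4]
width: 0.0
grip_force: 0.0
```

Emit:
carry_out(
  series="0 0 -0.001 0; 0 0 -0.001 0; 0 0 -0.001 0",
)

```text
time: 8.2
tool_pos: [0.512, 0.021, 0.1049]
tcp_rot: [-3.142, 0.003, -0.0]
wrist_force: [0.7, 0.6, 0.7]
width: 0.001
grip_force: 0.0
```

Emit:
carry_out(
  series="0 0 -0.001 0; 0 0 -0.001 0",
)

```text
time: 8.45
tool_pos: [0.512, 0.021, 0.1029]
tcp_rot: [-3.142, 0.003, -0.0]
wrist_force: [-0.7, 0.2, 0.0]
width: 0.002
grip_force: 0.0
```

Emit:
carry_out(
  series="0 0 -0.001 0; 0 0 -0.001 0",
)

```text
time: 8.7
tool_pos: [0.512, 0.021, 0.1014]
tcp_rot: [3.142, -0.003, 0.0]
wrist_force: [-2.2, 0.2, 3.9]
width: 0.004
grip_force: 2.0
```

Contact: 3.9 N, which matches the tab friction. I'll press on to the stop.

Emit:
carry_out(
  series="0 0 -0.001 0; 0 0 -0.001 0; 0 0 -0.001 0",
)

```text
time: 9.07
tool_pos: [0.512, 0.021, 0.098]
tcp_rot: [-3.142, 0.003, -0.0]
wrist_force: [-2.4, -0.4, 5.0]
width: -0.0
grip_force: 2.0
```

Emit:
carry_out(
  series="0 0 -0.001 0; 0 0 -0.001 0",
)

```text
time: 9.32
tool_pos: [0.512, 0.021, 0.0959]
tcp_rot: [-3.142, 0.003, 0.0]
wrist_force: [-1.6, -0.0, 2.9]
width: -0.003
grip_force: 2.0
```

Emit:
carry_out(
  series="0 0 -0.001 0",
)

```text
time: 9.45
tool_pos: [0.512, 0.021, 0.0949]
tcp_rot: [-3.142, 0.003, 0.0]
wrist_force: [-1.4, -0.5, 3.7]
width: -0.003
grip_force: 2.0
```

Emit:
carry_out(
  series="0 0 -0.001 0",
)

```text
time: 9.57
tool_pos: [0.512, 0.021, 0.0946]
tcp_rot: [3.142, -0.003, -0.001]
wrist_force: [-5.2, 0.6, 12.5]
width: 0.005
grip_force: 6.3
```

Emit:
carry_out(
  series="0 0 -0.001 0",
)

```text
time: 9.7
tool_pos: [0.512, 0.021, 0.0945]
tcp_rot: [3.142, -0.003, -0.001]
wrist_force: [-7.0, -0.3, 19.6]
width: -0.001
grip_force: 9.3
```

Tab 1 is on its hard stop: TCP z 0.0945 and force rising. Next is tab 2.

Emit:
carry_out(
  series="0 0 0.0025 0; 0 0 0.01 0; 0 0 0.01 0; 0.0037 -0.0125 0 8.75; 0.0037 -0.0125 0 8.75; 0.0037 -0.0125 0 8.75; 0.0037 -0.0125 0 8.75; 0 0 0 0; 0 0 0 0",
)

```text
time: 10.82
tool_pos: [0.5268, -0.0287, 0.1156]
tcp_rot: [-2.998, -0.938, -0.0]
wrist_force: [0.1, 0.2, 0.3]
width: -0.001
grip_force: 0.0
```

```bash
python3 - <<'E'
from h import *
im,d=eyes.read_camera("side"); cv2.imwrite("pics/side1.png",im); np.save("side.npy",d)
cv2.imwrite("pics/side5.png",cv2.resize(im[150:250,290:400],None,fx=6,fy=6,interpolation=cv2.INTER_CUBIC))
E
sed -i 's/for c in("top","side")/for c in("side",)/' fit.py; python3 fit.py
```

```text
side [0.5994 0.0187 0.0992] 66
0 11 73 112.8 | 5 17 76 112.5 | 10 11 74 111.9 | 15 12 72 111.7 | 20 15 72 112.0 | 25 13 72 112.9 | 30 9 73 112.4 | 35 13 72 112.1 | 40 11 73 111.7 | 45 12 73 112.2 | 50 11 76 111.3 | 55 12 72 111.8 | 60 12 77 112.6 | 65 11 88 112.1 | 70 13 91 112.9 | 75 12 91 112.6 | 80 14 88 112.9 | 85 14 78 112.5 | 90 11 72 112.2 | 95 15 71 112.1 | 100 12 69 112.0 | 105 13 66 112.9 | 110 2 64 111.4 | 160 2 118 110.1 | 165 5 163 112.0 | 170 11 155 112.7 | 175 10 164 111.8 | 180 10 162 112.7 | 185 11 162 111.4 | 190 9 147 111.5 | 195 3 122 119.2 | 200 8 100 119.1 | 205 7 102 119.1 | 210 21 103 118.7 | 215 18 105 118.9 | 220 17 104 118.5 | 225 31 101 116.4 | 230 7 98 118.6 | 235 24 110 119.4 | 240 22 131 119.0 | 245 24 147 118.8 | 250 27 150 118.7 | 255 23 155 119.2 | 260 25 142 118.8 | 265 12 138 116.6 | 270 22 148 117.2 | 275 22 154 117.0 | 280 23 158 118.6 | 285 17 166 118.1 | 290 19 165 117.8 | 295 18 155 118.1 | 300 13 94 112.9 | 305 17 76 112.3 | 310 17 74 112.6 | 315 17 73 111.3 | 320 15 75 111.8 | 325 18 76 112.3 | 330 15 73 111.8 | 335 15 72 112.2 | 340 14 74 111.4 | 345 17 75 112.1 | 350 16 73 112.9 | 355 14 73 112.1 | 
lip 140 [0.499 0.073 0.098] 151.38167862204597
tin [0.608 0.017 0.152]
```

View pics/side5.png

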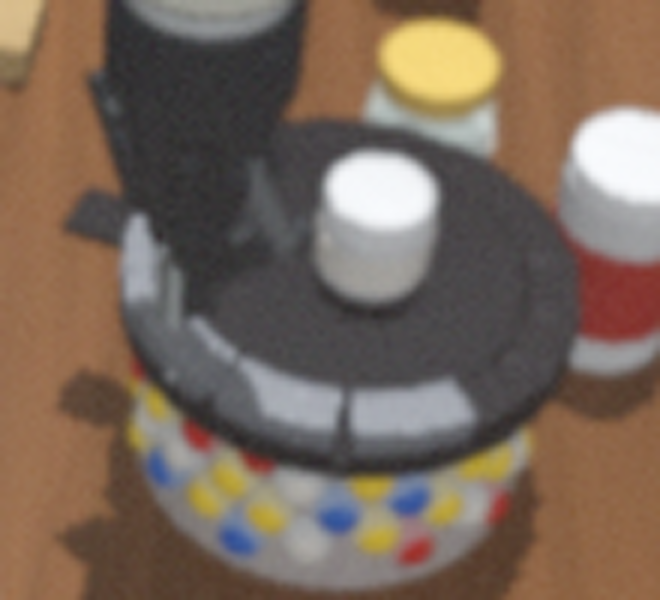

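Tab 1 now reads 112 mm (pressed) and tabs 2 to 4 about 119 mm. The tub has not moved. In the crop, tab 1 is at (140,255), tab 2 is under the shadow near (190,340), and the fingertip is near (175,300). Before pressing I'll check where the tip really is.

Run:
```python
from h import *
W=cloud("side",np.load("side.npy")); x,y,z=np.moveaxis(W,-1,0)
m=(np.hypot(x-.527,y+.029)<.05)&(z>.125)&(z<.16)
v,u=np.nonzero(m)
for r in sorted(set(v)): print(r,[(int(a),*(np.round(W[r,a]*1000).astype(int).tolist())) for a in u[v==r][::2]])
c=eyes.get_calibration("side");R=np.array(c["rotation"]);print(R.shape)
p=np.array([[.527,-.029,.133],[.527,-.029,.119]])
if R.shape!=(3,3):R=cv2.Rodrigues(R)[0]
q=cv2.projectPoints(p,cv2.Rodrigues(R.T)[0],-R.T@np.array(c["position"]),np.array(c["K"]),np.array(c["distortion"]))[0][:,0]
print(q,(q-[290,150])*6)
```

```text
194 [(316, 515, -31, 160)]
195 [(315, 513, -23, 148), (317, 518, -33, 159)]
196 [(316, 515, -35, 157)]
197 [(316, 516, -32, 151), (318, 520, -39, 158), (320, 525, -38, 157), (326, 540, -34, 155)]
198 [(316, 516, -34, 149), (318, 520, -39, 155), (320, 525, -40, 155), (323, 532, -42, 158), (325, 537, -39, 155)]
199 [(316, 516, -34, 146), (318, 521, -39, 151), (320, 525, -40, 152), (322, 530, -42, 155), (324, 535, -41, 154)]
200 [(316, 516, -32, 139), (318, 521, -39, 148), (320, 526, -41, 150), (322, 530, -43, 152), (324, 535, -38, 147)]
201 [(316, 516, -33, 137), (318, 521, -37, 141), (320, 526, -39, 144), (322, 531, -42, 148), (324, 536, -39, 145)]
202 [(317, 519, -37, 138), (319, 524, -37, 139), (321, 528, -43, 145), (323, 533, -40, 142)]
203 [(318, 521, -42, 140), (320, 526, -36, 134)]
(3,)
[[320.28802819 201.1846429 ]
 [319.98300383 204.99184633]] [[181.72816912 307.10785737]
 [179.89802299 329.951078  ]]
```

The tip is centred over tab 2, about 135 mm high, as expected. Pressing tab 2.

Emit:
carry_out(
  series="0 0 -0.006 0; 0 0 -0.005 0; 0 0 -0.001 0; 0 0 -0.001 0; 0 0 -0.001 0; 0 0 -0.001 0; 0 0 -0.001 0",
)

```text
time: 11.75
tool_pos: [0.527, -0.029, 0.1]
tcp_rot: [2.997, 0.942, 0.0]
wrist_force: [-1.4, 0.1, 4.5]
width: -0.002
grip_force: 2.0
```

Emit:
carry_out(
  series="0 0 -0.001 0; 0 0 -0.001 0; 0 0 -0.001 0; 0 0 -0.001 0",
)

```text
time: 12.25
tool_pos: [0.5269, -0.029, 0.0955]
tcp_rot: [2.997, 0.942, 0.0]
wrist_force: [-2.4, 0.0, 3.9]
width: -0.002
grip_force: 2.0
```

Emit:
carry_out(
  series="0 0 -0.001 0",
)

```text
time: 12.38
tool_pos: [0.5269, -0.0291, 0.0946]
tcp_rot: [2.997, 0.942, 0.0]
wrist_force: [-3.6, 0.3, 10.4]
width: 0.004
grip_force: 5.3
```

Tab 2 is on its stop. Next is tab 3.

Emit:
carry_out(
  series="0 0 -0.0005 0; 0 0 0.0015 0; 0 0 0.01 0; 0 0 0.01 0; 0.0102 -0.0081 0 8.75; 0.0102 -0.0081 0 8.75; 0.0102 -0.0082 0 8.75; 0.0102 -0.0082 0 8.75; 0 0 0 0; 0 0 0 0; 0 0 -0.006 0; 0 0 -0.005 0; 0 0 -0.001 0; 0 0 -0.001 0; 0 0 -0.001 0; 0 0 -0.001 0; 0 0 -0.001 0",
)

```text
time: 14.5
tool_pos: [0.5676, -0.0616, 0.0998]
tcp_rot: [2.575, 1.8, 0.0]
wrist_force: [-2.5, 0.3, 4.0]
width: 0.003
grip_force: 2.0
```

Emit:
carry_out(
  series="0 0 -0.001 0; 0 0 -0.001 0; 0 0 -0.001 0; 0 0 -0.001 0",
)

```text
time: 15.0
tool_pos: [0.5677, -0.0616, 0.0954]
tcp_rot: [2.575, 1.8, 0.0]
wrist_force: [-2.1, -0.2, 4.2]
width: -0.001
grip_force: 2.0
```

Emit:
carry_out(
  series="0 0 -0.001 0",
)

```text
time: 15.12
tool_pos: [0.5677, -0.0617, 0.0946]
tcp_rot: [2.575, 1.8, -0.0]
wrist_force: [-2.9, 0.5, 9.0]
width: -0.004
grip_force: 4.5
```

Tab 3 is home. Next is tab 4.

Emit:
carry_out(
  series="0 0 -0.0005 0; 0 0 0.0015 0; 0 0 0.01 0; 0 0 0.01 0; 0.013 -0.0008 0 8.75; 0.013 -0.0008 0 8.75; 0.013 -0.0008 0 8.75; 0.0132 -0.0008 0 8.75; 0 0 0 0; 0 0 0 0; 0 0 -0.006 0; 0 0 -0.005 0; 0 0 -0.001 0; 0 0 -0.001 0; 0 0 -0.001 0; 0 0 -0.001 0; 0 0 -0.001 0",
)

```text
time: 17.25
tool_pos: [0.6201, -0.0649, 0.1002]
tcp_rot: [1.914, 2.49, 0.0]
wrist_force: [-1.8, 0.6, 4.4]
width: 0.001
grip_force: 2.0
```

Emit:
carry_out(
  series="0 0 -0.001 0; 0 0 -0.001 0; 0 0 -0.001 0; 0 0 -0.001 0",
)

```text
time: 17.75
tool_pos: [0.62, -0.0648, 0.0955]
tcp_rot: [1.914, 2.49, 0.0]
wrist_force: [-1.1, -1.8, 3.2]
width: -0.002
grip_force: 2.0
```

Emit:
carry_out(
  series="0 0 -0.001 0",
)

```text
time: 17.88
tool_pos: [0.6201, -0.0649, 0.0946]
tcp_rot: [1.914, 2.49, 0.0]
wrist_force: [-2.3, -0.8, 8.2]
width: -0.001
grip_force: 4.0
```

Now I'll retreat straight up and verify.

Emit:
carry_out(
  series="0 0 -0.0005 0; 0 0 0.0015 0; 0 0 0.01 0; 0 0 0.03 0; 0 0 0.04 0; 0 0 0.04 0; 0 0 0.04 0; 0 0 0 0; 0 0 0 0",
)

```text
time: 19.0
tool_pos: [0.6195, -0.0647, 0.255]
tcp_rot: [-1.914, -2.49, 0.0]
wrist_force: [-0.6, 0.5, -0.5]
width: 0.005
grip_force: 0.0
```

```bash
python3 - <<'E'
from h import *
im,d=eyes.read_camera("side"); cv2.imwrite("pics/side1.png",im); np.save("side.npy",d); print(bot.read_state()["wrist_force"])
E
python3 fit.py | tr '|' '\n' | awk '$1>=155&&$1<=305 || /side|lip|tin/'
```

```text
[ 0.23971168  0.19537767 -0.675229  ]
side [0.5989 0.0196 0.0996] 72
 155 12 72 112.4 
 160 14 119 112.3 
 165 13 163 112.4 
 170 15 167 112.2 
 175 15 167 112.2 
 180 14 165 111.4 
 185 14 168 112.5 
 190 24 143 111.1 
 195 10 144 110.5 
 200 13 167 111.8 
 205 17 168 112.8 
 210 18 165 111.7 
 215 17 168 111.8 
 220 17 163 111.4 
 225 26 142 111.0 
 230 6 137 112.4 
 235 20 161 112.5 
 240 17 162 112.7 
 245 21 159 111.4 
 250 21 162 112.2 
 255 20 157 111.7 
 260 20 154 111.8 
 265 8 128 108.3 
 270 20 164 112.1 
 275 18 167 112.0 
 280 18 166 111.6 
 285 18 167 112.1 
 290 17 167 112.7 
 295 18 153 112.6 
 300 16 88 112.0 
 305 17 73 112.8 
lip 142 [0.503 0.074 0.098] 150.49208924276297
tin [0.608 0.017 0.152]
```

View pics/side1.png

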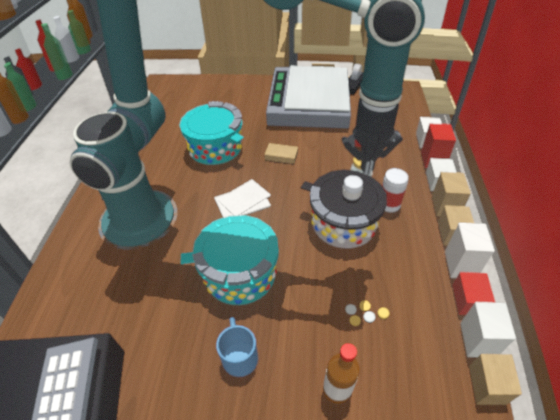

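All four tabs read about 112 mm, flush with the lid. The tub at (345,205) and the tin at (353,187) are where they were, and the gripper is clear above them.

```bash
python3 -c "
from workcell import bot
print(bot.finish_job())"
```

```text
the job is handed in; nothing more can be done
None
```

All four tabs were pressed down in order from the lip and measured flush with the lid; the tub and tin stayed where they were, and the job is handed in (no verdict was returned).

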